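Draw the glaze tote out of the deep bay with the pull hook

TASK

The tote of glaze pots sits too deep in the wooden bay to be reached by hand. Take the pull hook from its cradle, catch its claw behind the tote's front wall and drag the tote forward, gently (never pulling or pressing with more than about 12 newtons), until it has pushed the sliding stop bar fully home against its rail; then lay the hook back in its cradle as it was. Only the hook may touch the tote, and leave the other things standing where they are.

Things in the scene. Friction and masses are not known exactly. Their poses are not given: they have to be found in the camera images.
- bay: Open-fronted deep wooden bay, fixed; outside 168 wide, 250 deep, 187 high, inner width 144. Origin: middle of the front edge, on the table; x level into its depth, y to its left, z up. Floor top at z 12, roof underside at z 175. A cup on a saucer stands on the roof.
- tote: Grey open tote on the bay's floor, two pots in its rear part; 112 long (x), 130 wide, 65 high, walls 4, 0.2-0.45 kg plus 0.17 of pots; slides with 2-5 N of friction. Origin: outer face of the front wall, mid-width, underside; x to its rear, z up. Front wall x 0-4 (rim overhangs 5 forward over the top 7). A divider 45 high at x 50 leaves an empty pocket x 4-50 behind the front wall. Pots reach z 70.
- tote_lip (a point): Top edge of the tote's front wall, middle of its width (tote x 2, z 65).
- hook_grip (a point): Grip point of the pull hook (0.18 kg), mid-height of its dark wooden handle, near the balance. x along the tool to the claw, z up, claw pointing down. Handle 16 thick (y), 26 high, x -95 to 25. A steel bar, 8 across, leaves it, rises from x 45 to 75 to an axis 30 higher, runs level to x 230 and turns straight down as the claw, 8 across, ending at z -16.
- claw_tip (a point): Lower end of the claw: x 230, y 0, z -16 from the grip point, 42 below the bar's underside. The claw's face towards the handle lies at x 226.
- cradle: Fixed wooden cradle of the hook. Origin on the table right under the grip point of the hook lying in it (grip point then at z 60); x towards the claw. Flared slots on two posts: handle's tail at x -84 to -60 (22 wide, cheeks to z 67, carries at z 47), bar at x 142 to 158 (17 wide, to z 101, carries at z 86). Base board 70 wide, 6 thick. Handle free round the grip point.
- stop_bar (a joint): Travel (m) of the low steel stop bar across the bay's floor, 110 wide, 20 high, in front of the tote, which pushes it towards the robot: 0 untouched, 0.008 home, hard against its rail. No spring: 4 N of friction, stays where pushed. The rail is adjustable, its place not measured: home, the tote's front is 25 to 65 mm behind the bay's front edge. Feel for the pull rising.
- pot_iron: Small round glaze pot with a dark cap, 48 across, 56 high; bystander between the cradle and the bay's approach. Origin under its centre.
- teacup_b: Small porcelain cup with a handle, 66x86x55; bystander. Origin under its centre.
- tissue_pack: Soft-looking tissue pack, 58x96x92; bystander on the left. Origin under its centre.
- mug_rinse: Stoneware mug, 78x107x94; bystander on the right. Origin under its centre.

How it is judged:
On the way, in this order (a step that is already met when the one before it is completed fails the run):
1. the pull hook is lifted out of its cradle (z of hook_grip in the frame of cradle above 0.085 m), for 0.1 s.
2. the claw hangs in the pocket behind the tote's front wall, at least 10 mm below its top, and touches the tote (x of claw_tip in the frame of tote between 0.004 and 0.05 m and z of claw_tip in the frame of tote below 0.055 m and contact force between pull_hook and tote above 0.5 N), for 0.1 s.
3. the tote, still hooked, has pushed the stop bar home (value of joint stop_bar above 0.0065 m and x of tote in the frame of bay between 0 and 0.07 m and z of claw_tip in the frame of tote below 0.055 m and contact force between pull_hook and tote above 0.5 N), for 0.1 s.
At the end, for the whole second after the job is handed in: Stop bar at least 6.5 of 8 mm home; tote flat and still on the bay's floor, front wall 0 to 70 mm behind the bay's front edge; pull hook still in its cradle, grip point within 25 mm (level) of its place, 53 to 67 mm high, claw forward, leaning under 0.2 rad (value of joint stop_bar above 0.0065 m and x of tote in the frame of bay between 0 and 0.07 m and z of tote in the frame of bay below 0.016 m and angle between tote's own z axis and vertical below 0.06 rad and linear speed of tote below 0.01 m/s and horizontal distance between hook_grip and cradle below 0.025 m and z of hook_grip in the frame of cradle between 0.053 and 0.067 m and x of claw_tip in the frame of cradle above 0.19 m and angle between hook_grip's own z axis and vertical below 0.2 rad and linear speed of pull_hook below 0.02 m/s); the robot touches nothing.
It fails at once if the hook pulls or presses the tote with more than 17 N (contact force between pull_hook and tote above 17 N).
It fails at once if the hook pushes on the bay with more than 15 N (contact force between pull_hook and bay above 15 N).
It fails at once if the robot itself touches the tote (contact force between any of the fingers, the arm and tote above 0.5 N).
It fails at once if the tote is tipped by more than 0.2 rad (angle between tote's own z axis and vertical above 0.2 rad).
It fails at once if a bystander is shifted by more than 25 mm (distance of any of pot_iron, teacup_b, tissue_pack, mug_rinse from where it was at the start of the episode above 0.025 m).
It also fails if it takes over 72 s, if anything falls off the work surface, if the arm or the gripper's body presses on something with over 40 N, if the wrist force passes 120 N, or if a joint passes its speed limit or range.

ROBOT

A 6-joint arm with a two-finger parallel gripper is mounted at the origin on a cart in front of the work surface, level with it; the furniture and walls round the work are solid. World frame = base frame: x ahead of the robot, y to its left, z up, the work surface at z = 0. Lengths are in m, angles in rad, forces in N, time in s.
With the tool pointing down it reaches from about 0.25 to 0.775 m from the base axis. Payload 4 kg.
Tool frame: the origin (TCP) lies at the very end of the fingers, on their centre line; the grasp point (between the pads) lies 19 mm behind it; z points along the fingers, y is the line along which they close (so a half turn about z gives the same grasp; the last joint's range is limited). The gripper opens to 94 mm and grips with 3 to 60 N. Pads are 16 mm wide; open, the fingers measure 119 mm over their backs; the gripper's body (75 mm by 177 mm) begins 78 mm behind the grasp point.
Start: joints at [-1.416, 0.087, 1.371, -0, 1.684, -0.103], TCP at [0.14, -0.532, 0.206] pointing down, gripper open.
Joint ranges: [-3.1, 3.1], [-0.76, 2.03], [0.27, 2.55], [-1.08, 4.22], [0.17, 2.65], [-2.57, 2.57]. Speed limits (rad/s): [2.79, 2.79, 3.14, 3.14, 3.14, 3.14].

INTERFACE

Orientations are given as a unit quaternion [x, y, z, w].
In Python, from rig import get_state, grab_frame, finish_job, boxes_of, regions_of, mark_of gives the robot as it stands.
- The arm moves only by the tool step_arm, never from a script. Its argument "motion" is one flat list of numbers, 7 for each row, row after row: the closure in counts, from 0 (fully open) to 255 (shut), then the shift along the tool's x, y, z in cm, then the turn, a rotation vector about the tool's x, y, z in rad. In form: [grip, tx, ty, tz, rx, ry, rz, grip, tx, ty, tz, rx, ry, rz, ...]. A call has 1 to 12 rows; each row shifts and turns the commanded pose from where the row before left it, along the tool's axes as they then stand; what a row does not reach is not made up. A row lasts 1/8 s, in which the tool goes at most 62.5 mm and 10.7 degrees, less where a joint would pass 70% of its speed; a pose out of reach is approached as far as the arm can. A call is refused whole if a number of a shift passes 6.25 or a number of a turn 0.188, either way. A call with a gripper value outside its range is refused whole. The fingers move at their own pace and stop on an object; "force" is the grip in N (left out, the last holds). Time passes only in rows, so rows that do not move let the fingers close. It gives the time, the measured TCP pose, the force and the opening at its end, in the units of the state.
- get_state(): the state, without advancing time (a new reading comes with each control period).
- grab_frame(name): name is "scene" or "top" or "wrist"; returns a dict with "image" (480x640x3 uint8, red, green, blue), "mtx" (3x3 intrinsics, pixels), "view" (4x4, takes a point from world to camera coordinates). Camera axes: x right, y down, z forward; pixel columns grow to the right and rows downward; lengths in m; the calibration is good to about 2 mm. The wrist camera is an equidistant fisheye: a pixel r from the principal point sees the ray r / f radians off the axis. A picture is of the moment at which its call begins. There is no depth.
- finish_job(): hands the job in, once; it reports no verdict.
Trained networks look in a picture, given as the dict that the camera call returned (one of the last four; its "shot" number tells which), for a name from the list of things; names that differ only in an ending like _2 or _b are one class to them, and where a whole thing is asked for, a point or a joint stands for the part that bears it (a point fixed in the world has none). Each returns a list of dicts, best first, with "p" (0 to 1); they miss things now and then, are a little off and sometimes report something else, mostly with a low value. They report only what shows in the picture. A call takes as long as a camera call.
- boxes_of(picture, query): "extent" ([centre column, centre row, width, height] in pixels, round what is visible of it).
- regions_of(picture, query): "region" (480x640 bool, what is visible of it) and "extent" ([centre column, centre row, width, height] in pixels, round what is visible of it).
- mark_of(picture, query): "point" ([row, column] in pixels: a listed point, or the origin of a listed thing).
The state is a dict: "clock": time; "joint_pos": joint angles; "qd": joint speeds; "joint_efforts": joint torques, N m; "tool_pos": TCP position; "orientation": TCP orientation; "wrist_force": force on the tool from outside, world axes, zero at the start; "torque": the same for the moment, N m; "grip_width": opening from 0.0 (shut) to 1.0 (fully open).
Only numpy, scipy, OpenCV 4.12 (cv2) and the standard library are available. Lean on these libraries where they do the work, as an engineer would, in place of code of your own. Each camera call takes 0.05 s, during which the arm holds its last target. There are 200 camera calls.

## Working session

There is one attempt and no reset: what is moved stays moved. The work goes in short steps, Python scripts to look and compute and a tool call to move; the robot and the scene stay as the last step left them, time stands still between calls to the robot, and variables do not carry over. Pictures are saved under pics/ and viewed, on a budget of 10 in all, crops included, one or two more only if the job needs it, and the job is handed in when it is done.

Besides the shell and the picture viewer there is one more tool, called after "Call:" as name(argument=value, ...), one argument or row to a line, values as JSON. step_arm: Moves the arm, as the interface text tells. Its arguments: {"type":"object","properties":{"motion":{"type":"array","items":{"type":"number"}},"force":{"type":"number"}},"required":["motion"]}

```bash
mkdir -p pics; cat > h.py <<'E'
import numpy as np, cv2
from rig import *
def ray(f,uv):
    K,V=np.array(f["mtx"]),np.array(f["view"]); d=np.linalg.inv(K)@[uv[0],uv[1],1]
    return -V[:3,:3].T@V[:3,3], V[:3,:3].T@d
def atz(f,uv,z):
    c,d=ray(f,uv); return c+d*(z-c[2])/d[2]
def proj(f,p):
    K,V=np.array(f["mtx"]),np.array(f["view"]); q=K@(V[:3,:3]@np.array(p)+V[:3,3]); return q[:2]/q[2]
E
python3 - <<'E'
from h import *
print(get_state())
for n in("scene","top"):
    f=grab_frame(n); cv2.imwrite(f"pics/{n}1.png",f["image"][...,::-1])
    V=np.array(f["view"]);print(n,(-V[:3,:3].T@V[:3,3]).round(3),V[2,:3].round(3))
    for q,z in [("bay",0),("tote",.012),("tote_lip",.077),("hook_grip",.06),("claw_tip",.044),("cradle",0),("pot_iron",0),("teacup_b",0),("tissue_pack",0),("mug_rinse",0)]:
        r=mark_of(f,q)[:2]
        print(q,[(round(a["p"],2),np.round(a["point"]),atz(f,a["point"][::-1],z).round(3)) for a in r])
E
```

```text
{'clock': 0.0, 'joint_pos': array([-1.41611440e+00,  8.79552924e-02,  1.37222539e+00, -3.76876529e-05,
        1.68359352e+00, -1.03148009e-01]), 'qd': array([-8.78780524e-04,  1.51450909e-03, -9.70847472e-04,  3.39734421e-04,
        1.11564459e-03, -7.66251344e-06]), 'joint_efforts': array([-7.01636714e-05, -3.40174234e+01, -3.02430475e+01,  7.17695500e-02,
        3.30397754e-02, -1.50019123e-04]), 'tool_pos': array([ 0.14011405, -0.53129433,  0.20431866]), 'orientation': array([ 9.91701647e-01,  1.28556029e-01, -4.68230010e-05, -1.08993024e-03]), 'wrist_force': array([ 0.84953299,  0.52420427, -0.45268852]), 'torque': array([-0.00132708, -0.00763396, -0.02760031]), 'grip_width': 1.0001193041009095}
scene [-0.025  0.67   1.093] [ 0.466 -0.486 -0.739]
bay [(0.94, array([267., 283.]), array([0.687, 0.124, 0.   ]))]
tote []
tote_lip []
hook_grip [(0.86, array([232., 432.]), array([ 0.454, -0.225,  0.06 ]))]
claw_tip [(0.64, array([195., 366.]), array([ 0.693, -0.219,  0.044]))]
cradle []
pot_iron [(0.78, array([299., 386.]), array([0.418, 0.003, 0.   ]))]
teacup_b []
tissue_pack [(0.
[... 302 characters left out ...]
tote []
tote_lip []
hook_grip [(0.8, array([293., 415.]), array([ 0.458, -0.222,  0.06 ])), (0.2, array([258., 336.]), array([ 0.543, -0.021,  0.06 ]))]
claw_tip [(0.88, array([208., 406.]), array([ 0.68 , -0.2  ,  0.044]))]
cradle [(0.91, array([293., 415.]), array([ 0.461, -0.234,  0.   ]))]
pot_iron [(0.56, array([304., 330.]), array([ 0.425, -0.01 ,  0.   ])), (0.37, array([292., 170.]), array([0.446, 0.416, 0.   ]))]
teacup_b [(0.69, array([258., 338.]), array([ 0.547, -0.026,  0.   ]))]
tissue_pack [(0.7, array([295., 164.]), array([0.437, 0.431, 0.   ]))]
mug_rinse [(0.83, array([237., 482.]), array([ 0.615, -0.412,  0.   ])), (0.32, array([293., 168.]), array([0.443, 0.421, 0.   ]))]
```

View pics/scene1.png

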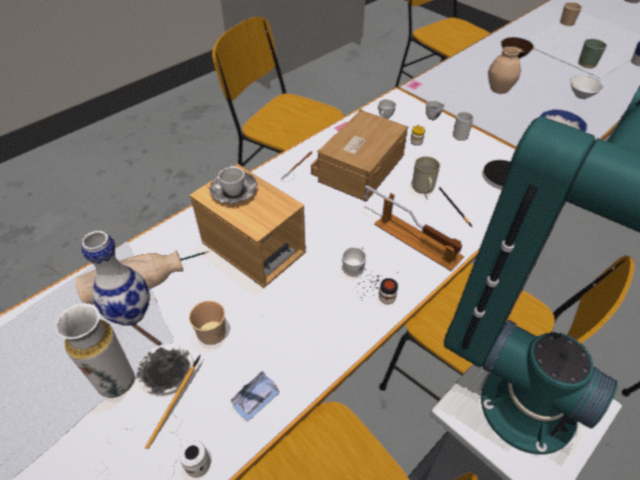

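View pics/top1.png

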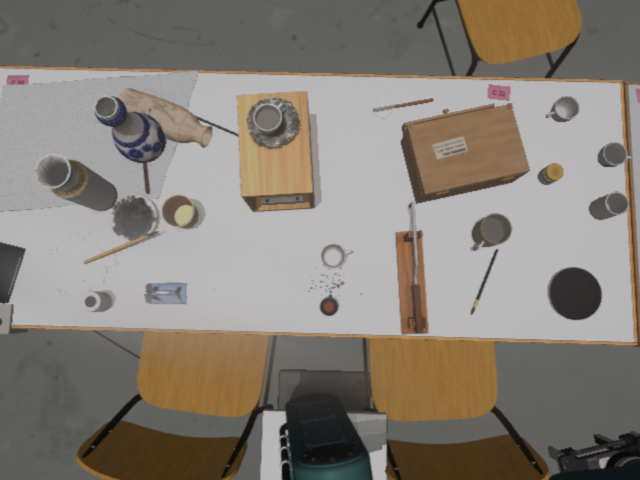

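Scene: cradle at about (410, 235–335) in the top view, bay front near (280, 210), with the teacup at (333, 256) and the iron pot at (330, 306) between them. I'll enlarge the bay and cradle for accurate edges.

```bash
python3 - <<'E'
import cv2,numpy as np
t=cv2.imread("pics/top1.png");s=cv2.imread("pics/scene1.png")
r=lambda im,x,y,w,h,k:cv2.resize(im[y:y+h,x:x+w],None,fx=k,fy=k,interpolation=cv2.INTER_CUBIC)
o=np.zeros((600,800,3),np.uint8)
def put(i,x,y):o[y:y+i.shape[0],x:x+i.shape[1]]=i
put(r(t,390,195,50,145,4),0,0)       #200x580
put(r(s,190,160,120,125,4),200,0)     #480x500
put(r(t,240,190,80,25,4),200,500)  #320x100
cv2.imwrite("pics/c1.png",o)
E
```

```text
(no output)
```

View pics/c1.png

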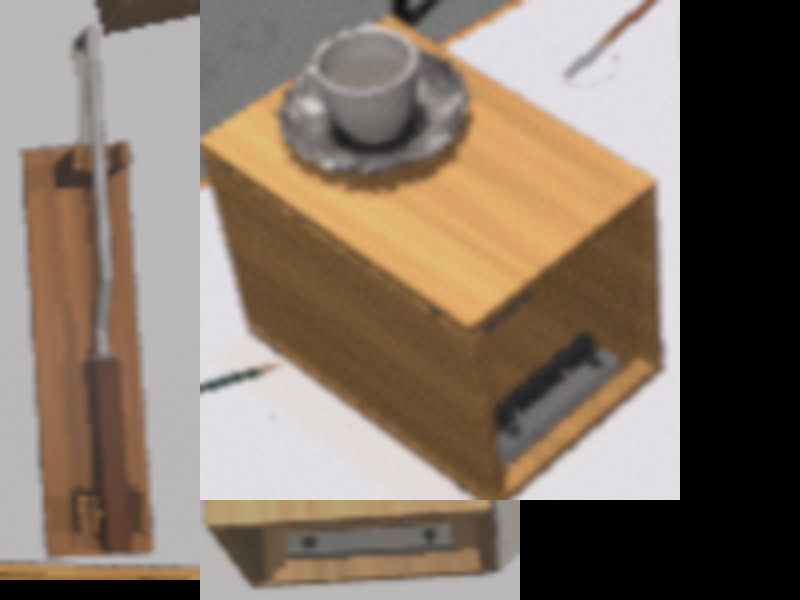

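The crop gives the cradle board's corners at crop px (22,150), (130,142), (48,553), (152,552). The bay's front bottom corners are at scene px (266,285) and (306,252). The steel stop bar shows inside the bay; the tote is hidden behind it.

```bash
python3 - <<'E'
from h import *
t=grab_frame("top");s=grab_frame("scene")
T=lambda x,y:(390+x/4-.4,195+y/4-.4)
for p in [(22,150),(130,142),(48,553),(152,552)]: print("board",atz(t,T(*p),.006).round(4))
print("bar top front corner",atz(t,T(92,28),.094).round(4),"bar@post",atz(t,T(100,160),.094).round(4),"handle front",atz(t,T(104,360),.073).round(4),"handle tail",atz(t,T(117,550),.073).round(4),"handle corners",atz(t,T(90,360),.073).round(4),atz(t,T(118,358),.073).round(4))
S=lambda x,y:(190+(x-200)/4-.4,160+y/4-.4)
B=lambda x,y:(240+(x-200)/4-.4,190+(y-500)/4-.4)
for n,f,p,z in [("sFL0",s,S(505,500),0),("sFR0",s,S(663,370),0),("sFLt",s,S(470,328),.187),("sFRt",s,S(655,182),.187),("sRLt",s,S(203,140),.187),("tFL0",t,B(258,586),0),("tFR0",t,B(496,572),0)]: print(n,atz(f,p,z).round(4))
for n in ("top","scene"):
  f={"top":t,"scene":s}[n]
  for q in("teacup_b","pot_iron","stop_bar","tote"):
    r=boxes_of(f,q)[:2]; print(n,q,[(round(a["p"],2),np.round(a["extent"])) for a in r])
E
```

```text
board [ 0.6212 -0.1784  0.006 ]
board [ 0.6286 -0.2506  0.006 ]
board [ 0.356  -0.1975  0.006 ]
board [ 0.3586 -0.2652  0.006 ]
bar top front corner [ 0.6862 -0.2093  0.094 ] bar@post [ 0.6024 -0.2146  0.094 ] handle front [ 0.4791 -0.2213  0.073 ] handle tail [ 0.3621 -0.2297  0.073 ] handle corners [ 0.4788 -0.2126  0.073 ] [ 0.4806 -0.2301  0.073 ]
sFL0 [0.674  0.1955 0.    ]
sFR0 [0.6844 0.0418 0.    ]
sFLt [0.6671 0.209  0.187 ]
sFRt [0.6824 0.0448 0.187 ]
sRLt [0.9141 0.228  0.187 ]
tFL0 [0.6693 0.2027 0.    ]
tFR0 [0.6833 0.0419 0.    ]
top teacup_b [(0.7, array([338., 255.,  29.,  28.]))]
top pot_iron [(0.6, array([330., 308.,  18.,  24.]))]
top stop_bar []
top tote []
scene teacup_b [(0.75, array([354., 260.,  30.,  26.]))]
scene pot_iron [(0.61, array([388., 292.,  18.,  26.]))]
scene stop_bar [(0.58, array([276., 255.,  24.,  23.]))]
scene tote []
```

Call:
step_arm(
  motion=[0, 0, 0, 0, 0, 0, 0.098, 0, 0, 0, 0, 0, 0, 0.098, 0, 4.2, -3.6, 0, 0, 0, 0, 0, 4.2, -3.6, 0, 0, 0, 0, 0, 4.2, -3.6, 0, 0, 0, 0, 0, 4.2, -3.6, 0, 0, 0, 0, 0, 4.2, -3.6, 0, 0, 0, 0, 0, 4.2, -3.6, 0, 0, 0, 0, 0, 4.2, -3.6, 0, 0, 0, 0, 0, 4.0, -3.6, 0, 0, 0, 0, 0, 0, 0, 0, 0, 0, 0, 0, 0, 0, 0, 0, 0, 0],
)

```text
clock: 3.1
tool_pos: [0.4555, -0.224, 0.2054]
orientation: [1.0, 0.031, -0.0, 0.0]
wrist_force: [-0.2, -0.5, -0.6]
grip_width: 1.001
```

```bash
cat >> h.py <<'E'
from scipy.spatial.transform import Rotation as Ro
def go(p,yaw):
    s=get_state(); R=Ro.from_quat(s["orientation"]); G=Ro.from_euler("ZX",[yaw,np.pi])
    print("t",round(s["clock"],2),"pos",s["tool_pos"].round(4),"tilt err rotvec(tool)",(R.inv()*G).as_rotvec().round(4),"shift cm after turn",(100*G.inv().apply(np.array(p)-s["tool_pos"])).round(2),"F",s["wrist_force"].round(2),"T",s["torque"].round(3),"w",round(s["grip_width"],3),"q",s["joint_pos"].round(2))
def wray(f,uv):
    K,V=np.array(f["mtx"]),np.array(f["view"]); a=np.array([(uv[0]-K[0,2])/K[0,0],(uv[1]-K[1,2])/K[1,1]]); r=np.linalg.norm(a)
    d=np.r_[a/r*np.sin(r),np.cos(r)]; return -V[:3,:3].T@V[:3,3],V[:3,:3].T@d
def watz(f,uv,z):
    c,d=wray(f,uv); return c+d*(z-c[2])/d[2]
def wproj(f,p):
    K,V=np.array(f["mtx"]),np.array(f["view"]); q=V[:3,:3]@np.array(p)+V[:3,3]; h=np.hypot(q[0],q[1]); r=np.arctan2(h,q[2]); return np.array([K[0,2]+K[0,0]*r*q[0]/h,K[1,2]+K[1,1]*r*q[1]/h])
E
python3 - <<'E'
from h import *
go([.4555,-.223,.041],.062)
f=grab_frame("wrist");cv2.imwrite("pics/w1.png",f["image"][...,::-1])
V=np.array(f["view"]);print(f["mtx"],(-V[:3,:3].T@V[:3,3]).round(3),V[2,:3].round(3))
for q,z in [("hook_grip",.06),("claw_tip",.044),("cradle",0),("bay",0),("tote",.012),("tote_lip",.077)]:
    r=mark_of(f,q)[:2]; print(q,[(round(a["p"],2),np.round(a["point"]),watz(f,a["point"][::-1],z).round(4)) for a in r])
E
```

```text
t 3.1 pos [ 0.4555 -0.224   0.2054] tilt err rotvec(tool) [0.0005 0.0007 0.0001] shift cm after turn [ 0.   -0.1  16.44] F [-0.21 -0.53 -0.64] T [-0.004 -0.013  0.062] w 1.001 q [-0.57 -0.01  1.47 -0.    1.68  0.94]
[[371.64829954   0.         324.77336936]
 [  0.         371.64829954 236.45442966]
 [  0.           0.           1.        ]] [ 0.536 -0.217  0.384] [-0.272 -0.016 -0.962]
hook_grip [(0.77, array([222., 326.]), array([ 0.4575, -0.223 ,  0.06  ]))]
claw_tip []
cradle [(0.86, array([210., 325.]), array([ 0.4559, -0.2221,  0.    ]))]
bay [(0.65, array([223., 325.]), array([ 0.4415, -0.2233,  0.    ])), (0.56, array([30., 52.]), array([0.6739, 0.1329, 0.    ]))]
tote []
tote_lip []
```

View pics/w1.png

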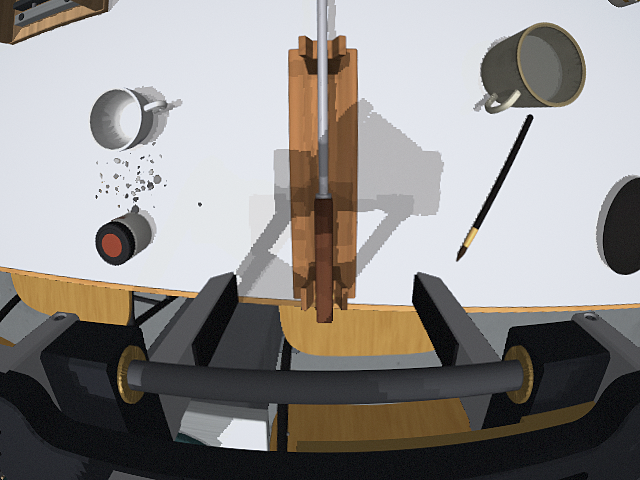

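Wrist view: hook and cradle are centred (handle tip at 323,200), matching the estimate to 2 mm. Before grasping, I'll tilt the empty gripper at the bay to locate the tote.

Call:
step_arm(
  motion=[0, 1.9, -5.45, -0.75, 0, 0, 0, 0, 1.9, -5.45, -0.75, 0, 0, 0, 0, 1.9, -5.45, -0.75, 0, 0, 0, 0, 1.9, -5.45, -0.75, 0, 0, 0, 0, 1.9, -5.45, -0.75, 0, 0, 0, 0, 1.9, -5.45, -0.75, 0, 0, 0, 0, 0, 0, 0, 0, 0.17, 0, 0, 0, 0, 0, 0, 0.17, 0, 0, 0, 0, 0, 0, 0.17, 0, 0, 0, 0, 0, 0, 0.17, 0, 0, 0, 0, 0, 0, 0.17, 0, 0, 0, 0, 0, 0, 0.17, 0],
)

```text
clock: 4.95
tool_pos: [0.5491, 0.1092, 0.2518]
orientation: [0.87, 0.027, 0.491, -0.015]
wrist_force: [0.6, -0.6, -0.6]
grip_width: 0.999
```

```bash
python3 - <<'E'
from h import *
go([.4555,-.223,.2],.062)
f=grab_frame("wrist");cv2.imwrite("pics/w2.png",f["image"][...,::-1])
np.savez("w2.npz",mtx=f["mtx"],view=f["view"])
V=np.array(f["view"]);print((-V[:3,:3].T@V[:3,3]).round(3),V[2,:3].round(3))
for q,z in [("bay",0),("tote",.012),("tote_lip",.077)]:
    r=mark_of(f,q)[:2]; print(q,[(round(a["p"],2),np.round(a["point"]),watz(f,a["point"][::-1],z).round(4)) for a in r])
E
```

```text
t 4.95 pos [0.5491 0.1092 0.2518] tilt err rotvec(tool) [ 3.0000e-04 -1.0275e+00 -7.0000e-04] shift cm after turn [-11.4   32.58   5.18] F [ 0.6  -0.64 -0.57] T [ 0.053  0.339 -0.014] w 0.999 q [ 0.13 -0.57  2.13 -0.12  0.55  1.71]
[0.438 0.104 0.412] [ 0.682  0.042 -0.73 ]
bay [(0.63, array([323., 314.]), array([0.6725, 0.1319, 0.    ]))]
tote [(0.62, array([250., 316.]), array([0.7847, 0.1376, 0.012 ]))]
tote_lip [(0.65, array([214., 320.]), array([0.7901, 0.1321, 0.077 ]))]
```

View pics/w2.png

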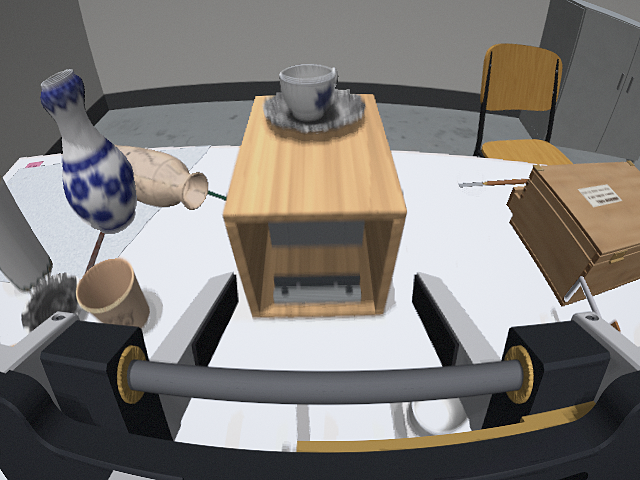

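The bay is open towards us. The tote's grey front wall spans cols 271–360 with its bottom edge near row 246, and the stop bar is at rows 278–300.

```bash
python3 - <<'E'
from h import *
f=dict(np.load("w2.npz"))
for n,p,z in [("FL",(250,316),0),("FR",(385,313),0),("rFL",(224,222),.187),("rFR",(406,216),.187),("rRL",(253,97),.187),("toteL",(272,247),.012),("toteR",(361,245),.012),("barL",(274,277),.032),("barR",(361,275),.032)]:
    w=watz(f,p,z);d=w[:2]-[.677,.124];c,s=np.cos(.08),np.sin(.08)
    print(n,w.round(4),"bay",np.round([c*d[0]+s*d[1],-s*d[0]+c*d[1]],4))
E
```

```text
FL [0.676  0.2159 0.    ] bay [0.0063 0.0916]
FR [0.6914 0.0413 0.    ] bay [ 0.0078 -0.0836]
rFL [0.6604 0.2069 0.187 ] bay [-0.01    0.0839]
rFR [0.6772 0.046  0.187 ] bay [-0.006  -0.0777]
rRL [0.9111 0.2339 0.187 ] bay [0.2421 0.0909]
toteL [0.7862 0.2018 0.012 ] bay [0.115  0.0688]
toteR [0.7977 0.0734 0.012 ] bay [ 0.1162 -0.0601]
barL [0.7179 0.1864 0.032 ] bay [0.0457 0.059 ]
barR [0.7278 0.0751 0.032 ] bay [ 0.0468 -0.0528]
```

Call:
step_arm(
  motion=[0, 0, 0, 0, 0, -0.17, 0, 0, 0, 0, 0, 0, -0.17, 0, 0, 0, 0, 0, 0, -0.17, 0, 0, 0, 0, 0, 0, -0.17, 0, 0, 0, 0, 0, 0, -0.17, 0, 0, 0, 0, 0, 0, -0.17, 0, 0, -1.9, 5.44, 0.75, 0, 0, 0, 0, -1.9, 5.44, 0.75, 0, 0, 0, 0, -1.9, 5.44, 0.75, 0, 0, 0, 0, -1.9, 5.44, 0.75, 0, 0, 0, 0, -1.9, 5.44, 0.75, 0, 0, 0, 0, -1.9, 5.43, 0.75, 0, 0, 0],
)

```text
clock: 6.65
tool_pos: [0.4584, -0.2271, 0.2097]
orientation: [1.0, 0.031, 0.003, 0.002]
wrist_force: [0.5, -1.1, -0.0]
grip_width: 1.001
```

Call:
step_arm(
  motion=[0, 0, 0, 0, 0, 0, 0, 0, 0, 0, 0, 0, 0, 0, 0, 0, 0, 4.0, 0, 0, 0, 0, 0, 0, 4.0, 0, 0, 0, 0, 0, 0, 4.0, 0, 0, 0, 0, 0, 0, 3.0, 0, 0, 0, 0, 0, 0, 1.4, 0, 0, 0, 0, 0, 0, 0, 0, 0, 0, 0, 0, 0, 0, 0, 0, 0],
)

```text
clock: 7.78
tool_pos: [0.4574, -0.2235, 0.0434]
orientation: [1.0, 0.031, 0.001, 0.001]
wrist_force: [-0.2, 0.4, 0.7]
grip_width: 1.0
```

```bash
python3 -c "
from h import *
go([.4555,-.223,.041],.062)"
```

```text
t 7.78 pos [ 0.4574 -0.2235  0.0434] tilt err rotvec(tool) [ 0.002  -0.0029  0.0006] shift cm after turn [-0.18 -0.06  0.24] F [-0.19  0.41  0.66] T [-0.051 -0.009  0.011] w 1.0 q [-0.57  0.09  1.7   0.    1.35  0.94]
```

Call:
step_arm(
  motion=[0, -0.15, 0, 0.2, 0, 0, 0, 255, 0, 0, 0, 0, 0, 0, 255, 0, 0, 0, 0, 0, 0, 255, 0, 0, 0, 0, 0, 0, 255, 0, 0, 0, 0, 0, 0, 255, 0, 0, 0, 0, 0, 0, 255, 0, 0, 0, 0, 0, 0, 255, 0, 0, 0, 0, 0, 0],
  force=40,
)

```text
clock: 8.78
tool_pos: [0.4543, -0.2231, 0.0394]
orientation: [1.0, 0.031, -0.0, 0.0]
wrist_force: [0.2, 0.4, 0.3]
grip_width: 0.289
```

```bash
python3 -c "
from h import *
go([.4555,-.223,.041],.062)"
```

```text
t 8.78 pos [ 0.4543 -0.2231  0.0394] tilt err rotvec(tool) [ 0.      0.     -0.0001] shift cm after turn [ 0.12 -0.01 -0.16] F [0.18 0.37 0.31] T [-0.006  0.024  0.046] w 0.289 q [-0.57  0.09  1.71 -0.    1.35  0.94]
```

Call:
step_arm(
  motion=[255, 0, 0, 0, 0, 0, 0, 255, 0, 0, 0, 0, 0, 0, 255, 0, 0, 0, 0, 0, 0, 255, 0, 0, 0, 0, 0, 0],
)

```text
clock: 9.28
tool_pos: [0.4543, -0.2231, 0.0395]
orientation: [1.0, 0.031, 0.0, 0.0]
wrist_force: [0.4, -0.5, -1.0]
grip_width: 0.168
```

Call:
step_arm(
  motion=[255, 0, 0, -0.5, 0, 0, 0, 255, 0, 0, -1, 0, 0, 0, 255, 0, 0, -2, 0, 0, 0, 255, 0, 0, -2, 0, 0, 0, 255, 0, 0, -2, 0, 0, 0, 255, 0, 0, -1.5, 0, 0, 0, 255, 0, 0, 0, 0, 0, 0, 255, 0, 0, 0, 0, 0, 0],
)

```text
clock: 10.28
tool_pos: [0.4538, -0.2229, 0.1288]
orientation: [1.0, 0.031, -0.001, -0.0]
wrist_force: [0.2, 0.1, -1.6]
grip_width: 0.167
```

```bash
python3 - <<'E'
from h import *
go([.40,.105,.13],.083)
for n in("top","scene","wrist"):
    f=grab_frame(n);cv2.imwrite(f"pics/{n}3.png",f["image"][...,::-1])
    fn=watz if n=="wrist" else atz
    for q,z in [("hook_grip",.148),("claw_tip",.132)]:
        r=mark_of(f,q)[:2]; print(n,q,[(round(a["p"],2),np.round(a["point"]),fn(f,a["point"][::-1],z).round(4)) for a in r])
E
```

```text
t 10.28 pos [ 0.4538 -0.2229  0.1288] tilt err rotvec(tool) [-0.0007  0.0011 -0.0212] shift cm after turn [ -2.65 -33.13  -0.12] F [ 0.22  0.05 -1.61] T [-0.005  0.004 -0.022] w 0.167 q [-0.57  0.02  1.6  -0.    1.53  0.94]
top hook_grip []
top claw_tip []
scene hook_grip []
scene claw_tip [(0.8, array([171., 371.]), array([ 0.6947, -0.2311,  0.132 ]))]
wrist hook_grip [(0.94, array([308., 328.]), array([ 0.4538, -0.2228,  0.148 ]))]
wrist claw_tip []
```

Call:
step_arm(
  motion=[255, -2.6, 0, 0, 0, 0, -0.021, 255, 0, -4.0, 0, 0, 0, 0, 255, 0, -5.0, 0, 0, 0, 0, 255, 0, -5.0, 0, 0, 0, 0, 255, 0, -5.0, 0, 0, 0, 0, 255, 0, -5.0, 0, 0, 0, 0, 255, 0, -5.0, 0, 0, 0, 0, 255, 0, -4.1, 0, 0, 0, 0, 255, 0, 0, 1.6, 0, 0, 0, 255, 0, 0, 1.6, 0, 0, 0, 255, 0, 0, 0, 0, 0, 0, 255, 0, 0, 0, 0, 0, 0],
)

```text
clock: 12.22
tool_pos: [0.4011, 0.1041, 0.0973]
orientation: [0.999, 0.04, -0.0, 0.0]
wrist_force: [0.3, -0.3, -1.4]
grip_width: 0.168
```

```bash
python3 - <<'E'
from h import *
s=get_state()
xb=np.array([np.cos(.083),np.sin(.083),0]);O=np.array([.677,.127,0])
print("grip x in bay",(s["tool_pos"]-O)@xb)
go(O+(.137-.230)*xb+np.array([0,0,.097]),.083)
f=grab_frame("top"); g=grab_frame("scene")
a=f["image"][150:310,200:360];b=g["image"][150:310,180:340]
cv2.imwrite("pics/c4.png",cv2.resize(np.hstack([a,b])[...,::-1],(800,400),interpolation=cv2.INTER_CUBIC))
for n,h in(("top",f),("scene",g)):
    tip=s["tool_pos"]+.230*xb+[0,0,.061]; print(n,"pred bar end",proj(h,tip))
E
```

```text
grip x in bay -0.2768385172159868
t 12.22 pos [0.4011 0.1041 0.0973] tilt err rotvec(tool) [ 0.0003  0.0004 -0.0022] shift cm after turn [1.838e+01 1.000e-02 3.000e-02] F [ 0.27 -0.3  -1.43] T [0.053 0.005 0.007] w 0.168 q [ 0.12 -0.17  1.84 -0.    1.48  1.61]
top pred bar end [277.36069235 215.19123732]
scene pred bar end [294.72232628 239.35207219]
```

View pics/c4.png

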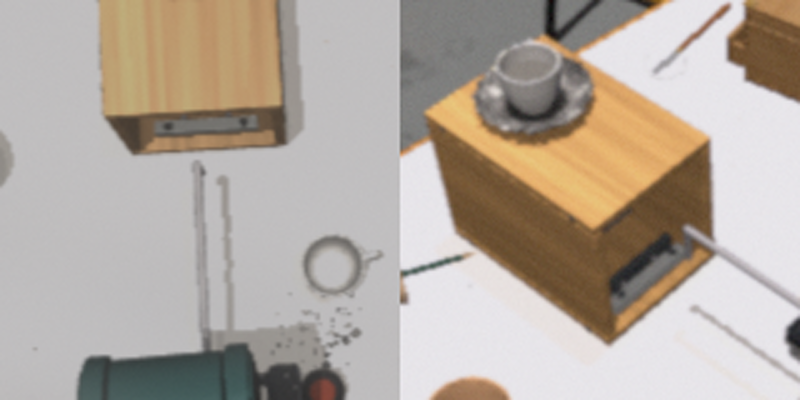

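The bar end sits at top px (279,216), as predicted (277,215), on the bay's mid-line and in front of the opening. Next I insert it above the tote.

Call:
step_arm(
  motion=[255, 1.5, 0, 0, 0, 0, 0, 255, 3, 0, 0, 0, 0, 0, 255, 3, 0, 0, 0, 0, 0, 255, 3, 0, 0, 0, 0, 0, 255, 3, 0, 0, 0, 0, 0, 255, 3, 0, 0, 0, 0, 0, 255, 2.0, 0, 0, 0, 0, 0, 255, 0, 0, 0, 0, 0, 0, 255, 0, 0, 0, 0, 0, 0],
)

```text
clock: 13.45
tool_pos: [0.5852, 0.1203, 0.0971]
orientation: [0.999, 0.041, -0.0, 0.0]
wrist_force: [0.4, -1.1, -2.0]
grip_width: 0.166
```

```bash
python3 - <<'E'
from h import *
s=get_state()
xb=np.array([np.cos(.083),np.sin(.083),0]);O=np.array([.677,.127,0])
print("claw x in bay",(s["tool_pos"]-O)@xb+.230)
go(O+(.139-.230)*xb+np.array([0,0,.048]),.083)
E
```

```text
claw x in bay 0.1379176793102225
t 13.45 pos [0.5852 0.1203 0.0971] tilt err rotvec(tool) [ 0.0001  0.0009 -0.0003] shift cm after turn [0.11 0.09 4.91] F [ 0.42 -1.07 -1.99] T [ 0.034 -0.014  0.092] w 0.166 q [ 0.11  0.24  1.42 -0.    1.49  1.6 ]
```

Call:
step_arm(
  motion=[255, 0, 0, 0.9, 0, 0, 0, 255, 0, 0, 0.9, 0, 0, 0, 255, 0, 0, 0.2, 0, 0, 0, 255, 0, 0, 0.2, 0, 0, 0, 255, 0, 0, 0.2, 0, 0, 0, 255, 0, 0, 0.2, 0, 0, 0, 255, 0, 0, 0.0, 0, 0, 0],
)

```text
clock: 14.32
tool_pos: [0.5852, 0.1204, 0.0713]
orientation: [0.999, 0.041, -0.0, 0.0]
wrist_force: [-0.5, -1.0, -1.8]
grip_width: 0.165
```

Call:
step_arm(
  motion=[255, 0, 0, 0.2, 0, 0, 0, 255, 0, 0, 0.2, 0, 0, 0, 255, 0, 0, 0, 0, 0, 0],
)

```text
clock: 14.7
tool_pos: [0.5851, 0.1204, 0.0672]
orientation: [0.999, 0.041, -0.0, 0.0]
wrist_force: [0.1, 0.0, -2.0]
grip_width: 0.168
```

Force stays unchanged with the tip below rim height, so it is in the pocket. I continue down.

Call:
step_arm(
  motion=[255, 0, 0, 0.4, 0, 0, 0, 255, 0, 0, 0.6, 0, 0, 0, 255, 0, 0, 0.6, 0, 0, 0, 255, 0, 0, 0.6, 0, 0, 0, 255, 0, 0, 0, 0, 0, 0],
)

```text
clock: 15.32
tool_pos: [0.5847, 0.1203, 0.0444]
orientation: [0.999, 0.041, -0.001, 0.0]
wrist_force: [0.2, 0.0, -1.8]
grip_width: 0.165
```

Call:
step_arm(
  motion=[255, -0.3, 0, 0, 0, 0, 0, 255, -0.3, 0, 0, 0, 0, 0, 255, -0.3, 0, 0, 0, 0, 0, 255, -0.2, 0, 0, 0, 0, 0, 255, 0, 0, 0, 0, 0, 0],
)

```text
clock: 15.95
tool_pos: [0.5742, 0.1195, 0.0456]
orientation: [0.999, 0.041, 0.0, 0.0]
wrist_force: [0.5, -0.7, -1.5]
grip_width: 0.166
```

Call:
step_arm(
  motion=[255, -0.2, 0, 0, 0, 0, 0, 255, -0.2, 0, 0, 0, 0, 0, 255, -0.1, 0, 0, 0, 0, 0, 255, 0, 0, 0, 0, 0, 0],
)

```text
clock: 16.45
tool_pos: [0.5693, 0.1191, 0.0454]
orientation: [0.999, 0.041, -0.0, 0.0]
wrist_force: [0.3, 0.7, -1.5]
grip_width: 0.164
```

Call:
step_arm(
  motion=[255, -0.15, 0, 0, 0, 0, 0, 255, -0.15, 0, 0, 0, 0, 0, 255, 0, 0, 0, 0, 0, 0],
)

```text
clock: 16.82
tool_pos: [0.5662, 0.1188, 0.0454]
orientation: [0.999, 0.041, -0.0, 0.0]
wrist_force: [-0.3, 0.1, -1.9]
grip_width: 0.167
```

Call:
step_arm(
  motion=[255, -0.15, 0, 0, 0, 0, 0, 255, -0.15, 0, 0, 0, 0, 0, 255, 0, 0, 0, 0, 0, 0],
)

```text
clock: 17.2
tool_pos: [0.5638, 0.1186, 0.0456]
orientation: [0.999, 0.041, 0.001, 0.0]
wrist_force: [2.6, 0.3, -1.8]
grip_width: 0.169
```

Call:
step_arm(
  motion=[255, -0.15, 0, 0, 0, 0, 0, 255, -0.15, 0, 0, 0, 0, 0, 255, 0, 0, 0, 0, 0, 0],
)

```text
clock: 17.58
tool_pos: [0.5605, 0.1183, 0.0456]
orientation: [0.999, 0.041, 0.0, 0.0]
wrist_force: [2.2, 1.0, -2.7]
grip_width: 0.168
```

Contact: about 2.5 N of pull, tote sliding (front at bay x ≈ 0.107). I keep dragging.

Call:
step_arm(
  motion=[255, -0.2, 0, 0, 0, 0, 0, 255, -0.3, 0, 0, 0, 0, 0, 255, -0.3, 0, 0, 0, 0, 0, 255, -0.3, 0, 0, 0, 0, 0, 255, -0.3, 0, 0, 0, 0, 0, 255, -0.3, 0, 0, 0, 0, 0, 255, -0.3, 0, 0, 0, 0, 0, 255, -0.3, 0, 0, 0, 0, 0],
)

```text
clock: 18.58
tool_pos: [0.5373, 0.1164, 0.0455]
orientation: [0.999, 0.041, 0.0, 0.0]
wrist_force: [3.5, -0.7, -1.3]
grip_width: 0.166
```

Call:
step_arm(
  motion=[255, -0.3, 0, 0, 0, 0, 0, 255, -0.3, 0, 0, 0, 0, 0, 255, -0.3, 0, 0, 0, 0, 0, 255, -0.2, 0, 0, 0, 0, 0, 255, -0.2, 0, 0, 0, 0, 0, 255, -0.2, 0, 0, 0, 0, 0],
)

```text
clock: 19.32
tool_pos: [0.5224, 0.1152, 0.0455]
orientation: [0.999, 0.041, 0.0, 0.0]
wrist_force: [4.3, -0.4, -1.9]
grip_width: 0.166
```

Call:
step_arm(
  motion=[255, -0.15, 0, 0, 0, 0, 0, 255, -0.15, 0, 0, 0, 0, 0, 255, -0.15, 0, 0, 0, 0, 0],
)

```text
clock: 19.7
tool_pos: [0.518, 0.1148, 0.0455]
orientation: [0.999, 0.041, 0.0, 0.0]
wrist_force: [3.7, 0.0, -2.1]
grip_width: 0.165
```

Call:
step_arm(
  motion=[255, -0.15, 0, 0, 0, 0, 0, 255, -0.15, 0, 0, 0, 0, 0, 255, -0.15, 0, 0, 0, 0, 0],
)

```text
clock: 20.08
tool_pos: [0.5135, 0.1144, 0.0454]
orientation: [0.999, 0.041, 0.0, 0.0]
wrist_force: [3.8, -1.3, -1.9]
grip_width: 0.165
```

Call:
step_arm(
  motion=[255, -0.15, 0, 0, 0, 0, 0, 255, -0.15, 0, 0, 0, 0, 0, 255, -0.1, 0, 0, 0, 0, 0],
)

```text
clock: 20.45
tool_pos: [0.5095, 0.1141, 0.0454]
orientation: [0.999, 0.041, 0.0, 0.0]
wrist_force: [4.1, 0.5, -1.7]
grip_width: 0.169
```

Call:
step_arm(
  motion=[255, -0.15, 0, 0, 0, 0, 0, 255, -0.15, 0, 0, 0, 0, 0, 255, -0.1, 0, 0, 0, 0, 0],
)

```text
clock: 20.82
tool_pos: [0.5055, 0.1138, 0.0455]
orientation: [0.999, 0.041, 0.0, 0.0]
wrist_force: [4.3, -0.3, -2.1]
grip_width: 0.168
```

Call:
step_arm(
  motion=[255, -0.1, 0, 0, 0, 0, 0, 255, -0.1, 0, 0, 0, 0, 0, 255, -0.1, 0, 0, 0, 0, 0],
)

```text
clock: 21.2
tool_pos: [0.5025, 0.1135, 0.0455]
orientation: [0.999, 0.041, 0.0, 0.0]
wrist_force: [2.9, -0.4, -2.2]
grip_width: 0.172
```

Call:
step_arm(
  motion=[255, -0.1, 0, 0, 0, 0, 0, 255, -0.1, 0, 0, 0, 0, 0, 255, -0.1, 0, 0, 0, 0, 0],
)

```text
clock: 21.58
tool_pos: [0.4997, 0.1133, 0.0455]
orientation: [0.999, 0.041, 0.0, 0.0]
wrist_force: [3.5, 0.8, -2.0]
grip_width: 0.162
```

Call:
step_arm(
  motion=[255, -0.1, 0, 0, 0, 0, 0, 255, -0.1, 0, 0, 0, 0, 0, 255, -0.1, 0, 0, 0, 0, 0],
)

```text
clock: 21.95
tool_pos: [0.4975, 0.113, 0.0457]
orientation: [0.999, 0.041, 0.001, 0.0]
wrist_force: [5.2, 1.6, -3.8]
grip_width: 0.172
```

Call:
step_arm(
  motion=[255, -0.1, 0, 0, 0, 0, 0, 255, -0.1, 0, 0, 0, 0, 0],
)

```text
clock: 22.2
tool_pos: [0.4955, 0.1129, 0.0457]
orientation: [0.999, 0.041, 0.001, 0.0]
wrist_force: [6.0, -0.1, -2.8]
grip_width: 0.168
```

Call:
step_arm(
  motion=[255, -0.1, 0, 0, 0, 0, 0, 255, -0.1, 0, 0, 0, 0, 0],
)

```text
clock: 22.45
tool_pos: [0.4936, 0.1127, 0.0457]
orientation: [0.999, 0.041, 0.001, 0.0]
wrist_force: [7.5, 1.4, -3.9]
grip_width: 0.166
```

Call:
step_arm(
  motion=[255, -0.1, 0, 0, 0, 0, 0, 255, -0.1, 0, 0, 0, 0, 0],
)

```text
clock: 22.7
tool_pos: [0.4916, 0.1125, 0.0457]
orientation: [0.999, 0.041, 0.001, 0.0]
wrist_force: [7.0, 1.2, -3.0]
grip_width: 0.168
```

Pull has gone from ~4 to ~7 N, so the bar is moving. I go on in half-millimetre steps.

Call:
step_arm(
  motion=[255, -0.05, 0, 0, 0, 0, 0, 255, 0, 0, 0, 0, 0, 0],
)

```text
clock: 22.95
tool_pos: [0.4912, 0.1125, 0.0457]
orientation: [0.999, 0.041, 0.001, -0.0]
wrist_force: [5.8, 0.1, -4.0]
grip_width: 0.167
```

Call:
step_arm(
  motion=[255, -0.05, 0, 0, 0, 0, 0, 255, 0, 0, 0, 0, 0, 0],
)

```text
clock: 23.2
tool_pos: [0.4911, 0.1125, 0.0458]
orientation: [0.999, 0.041, 0.002, -0.0]
wrist_force: [7.6, 0.8, -3.0]
grip_width: 0.168
```

Call:
step_arm(
  motion=[255, -0.05, 0, 0, 0, 0, 0, 255, 0, 0, 0, 0, 0, 0],
)

```text
clock: 23.45
tool_pos: [0.4911, 0.1125, 0.0459]
orientation: [0.999, 0.041, 0.002, -0.0]
wrist_force: [8.8, 1.9, -4.6]
grip_width: 0.168
```

Call:
step_arm(
  motion=[255, -0.05, 0, 0, 0, 0, 0, 255, 0, 0, 0, 0, 0, 0],
)

```text
clock: 23.7
tool_pos: [0.491, 0.1125, 0.046]
orientation: [0.999, 0.041, 0.003, -0.0]
wrist_force: [10.1, 0.7, -4.6]
grip_width: 0.168
```

Call:
step_arm(
  motion=[255, -0.05, 0, 0, 0, 0, 0, 255, 0, 0, 0, 0, 0, 0],
)

```text
clock: 23.95
tool_pos: [0.4908, 0.1125, 0.0462]
orientation: [0.999, 0.041, 0.003, -0.0]
wrist_force: [10.5, 1.4, -4.9]
grip_width: 0.166
```

```bash
python3 - <<'E'
from h import *
go([.4911,.1125,.0455],.083)
f=grab_frame("scene");g=grab_frame("top")
a=f["image"][200:300,235:335];b=g["image"][170:270,230:330]
cv2.imwrite("pics/c5.png",cv2.resize(np.hstack([a,b])[...,::-1],(800,400),interpolation=cv2.INTER_CUBIC))
E
```

```text
t 23.95 pos [0.4908 0.1125 0.0462] tilt err rotvec(tool) [-0.0001 -0.0062 -0.0002] shift cm after turn [0.03 0.01 0.07] F [10.46  1.43 -4.92] T [ 0.164 -1.244  0.023] w 0.166 q [ 0.11  0.07  1.71 -0.    1.35  1.6 ]
```

View pics/c5.png

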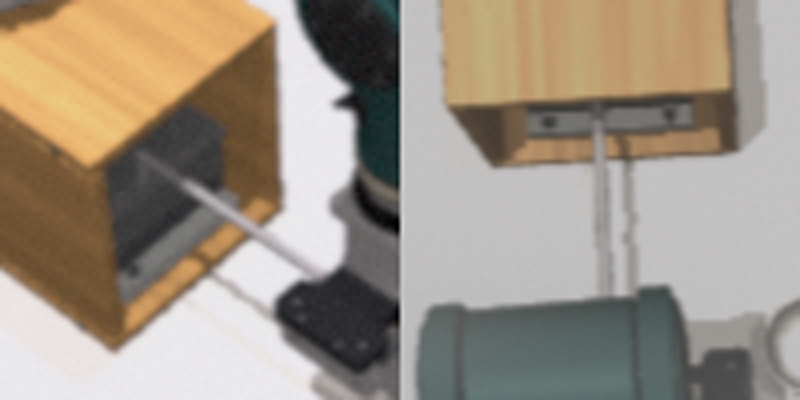

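The tote front is now right behind the stop bar. The TCP has stood still over the last steps while the pull rose 7→10.5 N, so the bar is home. I relax, move the claw to mid-pocket, lift and withdraw.

Call:
step_arm(
  motion=[255, 0.15, 0, 0, 0, 0, 0, 255, 0.3, 0, 0, 0, 0, 0, 255, 0.5, 0, 0, 0, 0, 0, 255, 0.6, 0, 0, 0, 0, 0, 255, 0.3, 0, 0, 0, 0, 0, 255, 0, 0, 0, 0, 0, 0],
)

```text
clock: 24.8
tool_pos: [0.5066, 0.1138, 0.0453]
orientation: [0.999, 0.041, -0.0, 0.0]
wrist_force: [-0.1, -0.6, -1.2]
grip_width: 0.163
```

Call:
step_arm(
  motion=[255, 0, 0, -0.4, 0, 0, 0, 255, 0, 0, -0.8, 0, 0, 0, 255, 0, 0, -1, 0, 0, 0, 255, 0, 0, -1.2, 0, 0, 0, 255, 0, 0, -1.2, 0, 0, 0, 255, 0, 0, -0.8, 0, 0, 0, 255, 0, 0, 0, 0, 0, 0, 255, 0, 0, 0, 0, 0, 0],
)

```text
clock: 25.8
tool_pos: [0.5062, 0.1138, 0.099]
orientation: [0.999, 0.041, -0.0, 0.0]
wrist_force: [-0.2, -0.1, -1.7]
grip_width: 0.169
```

```bash
python3 - <<'E'
from h import *
go([.40,.104,.098],.083)
E
```

```text
t 25.8 pos [0.5062 0.1138 0.099 ] tilt err rotvec(tool) [ 0.0001  0.0009 -0.0002] shift cm after turn [-10.67   0.1    0.1 ] F [-0.18 -0.12 -1.71] T [ 0.005 -0.027 -0.062] w 0.169 q [ 0.11  0.06  1.61 -0.    1.47  1.6 ]
```

Call:
step_arm(
  motion=[255, -2, 0, 0, 0, 0, 0, 255, -3, 0, 0, 0, 0, 0, 255, -3, 0, 0, 0, 0, 0, 255, -2.7, 0, 0, 0, 0, 0, 255, 0, 0, 0, 0, 0, 0, 255, 0, 0, -1.6, 0, 0, 0, 255, 0, 0, -1.5, 0, 0, 0, 255, 0, 0, 0, 0, 0, 0],
)

```text
clock: 26.8
tool_pos: [0.4021, 0.1052, 0.1329]
orientation: [0.999, 0.041, 0.002, -0.0]
wrist_force: [-0.5, -0.4, -1.9]
grip_width: 0.171
```

Call:
step_arm(
  motion=[255, 0, 4, 0, 0, 0, 0, 255, 0, 5, 0, 0, 0, 0, 255, 0, 5, 0, 0, 0, 0, 255, 0, 5, 0, 0, 0, 0, 255, 0, 5, 0, 0, 0, 0, 255, 0, 5, 0, 0, 0, 0, 255, 0, 4.1, 0, 0, 0, 0, 255, 0, 0, 0, 0, 0, 0.021, 255, 2.6, 0, 0, 0, 0, 0, 255, 0, 0, 0, 0, 0, 0, 255, 0, 0, 0, 0, 0, 0],
)

```text
clock: 28.18
tool_pos: [0.4528, -0.2224, 0.1302]
orientation: [1.0, 0.031, -0.001, -0.0]
wrist_force: [-0.5, 0.1, -1.3]
grip_width: 0.165
```

```bash
python3 - <<'E'
from h import *
go([.4540,-.2230,.1288],.0625)
f=grab_frame("wrist");cv2.imwrite("pics/w6.png",f["image"][...,::-1])
a=cv2.imread("pics/wrist3.png");b=cv2.imread("pics/w6.png")
cv2.imwrite("pics/c6.png",cv2.resize(np.hstack([a[0:400,250:400],b[0:400,250:400]]),None,fx=1.5,fy=1.5))
for q,z in [("hook_grip",.148),("cradle",0)]:
    r=mark_of(f,q)[:2]; print(q,[(round(x["p"],2),np.round(x["point"]),watz(f,x["point"][::-1],z).round(4)) for x in r])
E
```

```text
t 28.18 pos [ 0.4528 -0.2224  0.1302] tilt err rotvec(tool) [-0.0006  0.0012  0.0004] shift cm after turn [0.11 0.07 0.14] F [-0.46  0.13 -1.33] T [ 0.024  0.044 -0.03 ] w 0.165 q [-0.57  0.01  1.6  -0.    1.53  0.94]
hook_grip [(0.55, array([308., 326.]), array([ 0.4517, -0.2213,  0.148 ])), (0.42, array([15., 16.]), array([ 0.6073, -0.0349,  0.148 ]))]
cradle [(0.82, array([227., 326.]), array([ 0.4542, -0.2215,  0.    ]))]
```

View pics/c6.png

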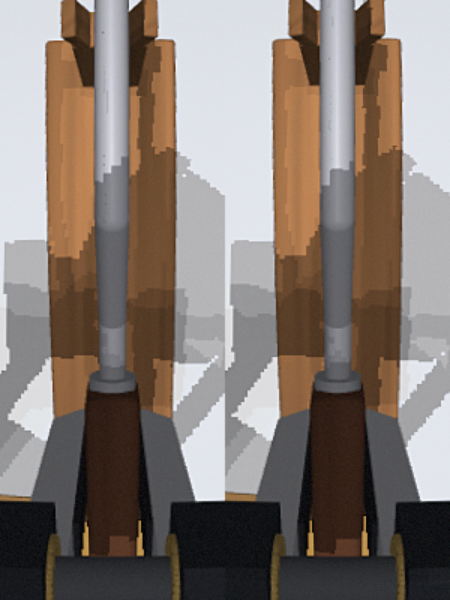

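Before (left) and after (right) are nearly identical, so the hook has not slipped. I lower it into the cradle.

Call:
step_arm(
  motion=[255, 0.1, 0.05, 0, 0, 0, 0, 255, 0, 0, 1.5, 0, 0, 0, 255, 0, 0, 2, 0, 0, 0, 255, 0, 0, 2, 0, 0, 0, 255, 0, 0, 1.5, 0, 0, 0, 255, 0, 0, 0.8, 0, 0, 0, 255, 0, 0, 0.6, 0, 0, 0, 255, 0, 0, 0.2, 0, 0, 0, 255, 0, 0, 0, 0, 0, 0, 255, 0, 0, 0, 0, 0, 0],
)

```text
clock: 29.58
tool_pos: [0.4547, -0.2239, 0.0451]
orientation: [1.0, 0.031, 0.001, 0.0]
wrist_force: [0.5, 0.0, -1.2]
grip_width: 0.167
```

```bash
python3 - <<'E'
from h import *
go([.4543,-.2231,.0394],.0625)
E
```

```text
t 29.57 pos [ 0.4547 -0.2239  0.0451] tilt err rotvec(tool) [ 0.0008 -0.001  -0.0007] shift cm after turn [-0.03 -0.09  0.57] F [ 0.5   0.05 -1.18] T [-0.011  0.002  0.012] w 0.167 q [-0.57  0.08  1.7  -0.    1.36  0.94]
```

Call:
step_arm(
  motion=[255, 0, -0.08, 0.2, 0, 0, 0, 255, 0, 0, 0.2, 0, 0, 0, 255, 0, 0, 0.1, 0, 0, 0, 255, 0, 0, 0, 0, 0, 0],
)

```text
clock: 30.08
tool_pos: [0.4542, -0.2229, 0.0396]
orientation: [1.0, 0.031, 0.0, 0.0]
wrist_force: [-1.1, -0.2, -0.6]
grip_width: 0.166
```

Call:
step_arm(
  motion=[190, 0, 0, 0, 0, 0, 0, 150, 0, 0, 0, 0, 0, 0, 100, 0, 0, 0, 0, 0, 0, 60, 0, 0, 0, 0, 0, 0, 30, 0, 0, 0, 0, 0, 0, 30, 0, 0, 0, 0, 0, 0, 30, 0, 0, 0, 0, 0, 0, 30, 0, 0, 0, 0, 0, 0, 30, 0, 0, 0, 0, 0, 0],
)

```text
clock: 31.2
tool_pos: [0.4542, -0.2229, 0.0395]
orientation: [1.0, 0.031, -0.0, 0.0]
wrist_force: [-0.0, 0.3, 0.3]
grip_width: 0.889
```

```bash
python3 - <<'E'
from h import *
go([.4543,-.2231,.0394],.0625)
E
```

```text
t 31.2 pos [ 0.4542 -0.2229  0.0395] tilt err rotvec(tool) [ 0.0001  0.0001 -0.0006] shift cm after turn [0.01 0.02 0.01] F [-0.01  0.35  0.27] T [ 0.022 -0.022 -0.043] w 0.889 q [-0.57  0.09  1.71 -0.    1.35  0.94]
```

Call:
step_arm(
  motion=[30, 0, 0, -1, 0, 0, 0, 30, 0, 0, -3, 0, 0, 0, 30, 0, 0, -4, 0, 0, 0, 30, 0, 0, -4, 0, 0, 0, 30, 0, 0, -4, 0, 0, 0, 30, 0, 0, -0.6, 0, 0, 0, 30, 0, 0, 0, 0, 0, 0, 30, 0, 0, 0, 0, 0, 0],
)

```text
clock: 32.2
tool_pos: [0.4534, -0.2223, 0.2033]
orientation: [1.0, 0.031, -0.002, -0.001]
wrist_force: [0.6, 0.8, -0.5]
grip_width: 0.887
```

```bash
python3 - <<'E'
from h import *
go([.5491,.1092,.2518],.0625)
f=grab_frame("wrist");cv2.imwrite("pics/w7.png",f["image"][...,::-1])
for q,z in [("hook_grip",.06),("cradle",0)]:
    r=mark_of(f,q)[:1]; print(q,[(round(x["p"],2),np.round(x["point"]),watz(f,x["point"][::-1],z).round(4)) for x in r])
E
```

```text
t 32.2 pos [ 0.4534 -0.2223  0.2033] tilt err rotvec(tool) [-0.0022  0.0031 -0.0007] shift cm after turn [ 11.63 -32.49  -4.85] F [ 0.58  0.78 -0.48] T [-0.073  0.024 -0.052] w 0.887 q [-0.57 -0.01  1.48 -0.    1.68  0.94]
hook_grip [(0.88, array([220., 328.]), array([ 0.4579, -0.2231,  0.06  ]))]
cradle [(0.84, array([210., 328.]), array([ 0.4543, -0.2233,  0.    ]))]
```

Call:
step_arm(
  motion=[30, 1.9, -5.45, -0.75, 0, 0, 0, 30, 1.9, -5.45, -0.75, 0, 0, 0, 30, 1.9, -5.45, -0.75, 0, 0, 0, 30, 1.9, -5.45, -0.75, 0, 0, 0, 30, 1.9, -5.45, -0.75, 0, 0, 0, 30, 1.9, -5.45, -0.75, 0, 0, 0, 30, 0, 0, 0, 0, 0.17, 0, 30, 0, 0, 0, 0, 0.17, 0, 30, 0, 0, 0, 0, 0.17, 0, 30, 0, 0, 0, 0, 0.17, 0, 30, 0, 0, 0, 0, 0.17, 0, 30, 0, 0, 0, 0, 0.17, 0],
)

```text
clock: 33.85
tool_pos: [0.5472, 0.1106, 0.2506]
orientation: [0.871, 0.027, 0.49, -0.015]
wrist_force: [0.2, -0.6, 0.1]
grip_width: 0.878
```

```bash
python3 - <<'E'
from h import *
go([.5491,.1092,.2518],.0625)
f=grab_frame("wrist");b=f["image"][...,::-1]
a=cv2.imread("pics/w2.png");w1=cv2.imread("pics/w1.png");w7=cv2.imread("pics/w7.png")
c=lambda i:cv2.resize(i[200:330,215:415],(400,260),interpolation=cv2.INTER_CUBIC)
d=lambda i:i[0:330,80:480]
cv2.imwrite("pics/c7.png",np.vstack([np.hstack([c(a),c(b)]),np.hstack([d(w1),d(w7)])]))
for q in ("tote","bay"):
    r=mark_of(f,q)[:1]; print(q,[(round(x["p"],2),np.round(x["point"]),watz(f,x["point"][::-1],.012).round(4)) for x in r])
E
```

```text
t 33.85 pos [0.5472 0.1106 0.2506] tilt err rotvec(tool) [ 1.0000e-04 -1.0258e+00 -3.0000e-04] shift cm after turn [ 0.18  0.15 -0.12] F [ 0.18 -0.57  0.12] T [ 0.012  0.333 -0.037] w 0.878 q [ 0.14 -0.57  2.14 -0.13  0.55  1.72]
tote [(0.69, array([294., 320.]), array([0.7064, 0.1279, 0.012 ]))]
bay [(0.78, array([322., 318.]), array([0.6641, 0.1283, 0.012 ]))]
```

View pics/c7.png

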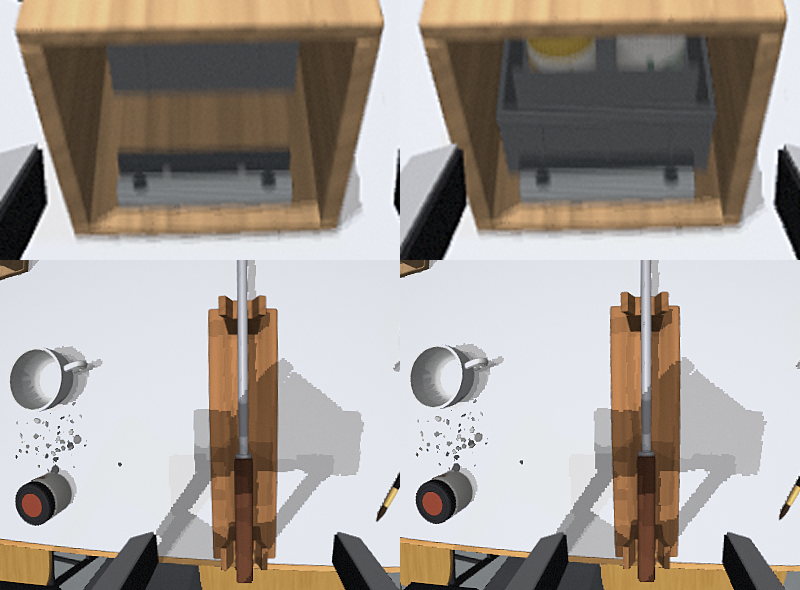

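Views before and after:
- The tote now sits flat, right up against the bar (bottom edge at row ≈165 in the right crop, pots upright).
- The hook lies in its cradle as before.
- The cup and iron pot have not moved.

Handing in.

```bash
python3 -c "
from rig import *
print(finish_job())"
```

```text
the job is handed in; nothing more can be done
None
```

I took the hook from its cradle, caught the claw behind the tote's front wall and dragged the tote forward about 73 mm. That pushed the stop bar against its rail. I then laid the hook back in its cradle and handed the job in at about 34 s, with the arm clear of everything.

- **Pull force:** Readings were about 4 N while the tote slid and about 7 N over roughly the last 7 mm, as the bar moved. They then climbed to 10.5 N with the gripper at a standstill. The highest sampled reading was about 11–12 N including the vertical part, so close to the limit of about 12 N.
- **Stop bar:** I judge it home from that force rise. Its travel could not be read directly, because the tote hides part of it in the last picture.
- **Tote:** It stands flat with its pots upright. Its front is about 35 mm behind the bay's edge by the contact position and about 30 mm by the camera mark. Both fall in the expected 25–65 mm.
- **Hook:** The camera places its grip point within about 1 mm of where it was before the grasp, with the claw forward.
- **Bystanders:** The teacup and iron pot look unmoved in the before and after views. I did not re-check the tissue pack and mug, but the arm never came near them.

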